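Hold the amber reference cell in a solvent meter's light path

ROBOT

A 7-joint arm with a two-finger parallel gripper is mounted at the origin on a cart in front of the work surface, level with it; the furniture and walls round the work are solid. World frame = base frame: x ahead of the robot, y to its left, z up, the work surface at z = 0. Lengths are in m, angles in rad, forces in N, time in s.
With the tool pointing down it reaches from about 0.4 to 0.85 m from the base axis. Payload 4.5 kg.
Tool frame: the origin (TCP) lies between the finger pads; the fingertips stand 11 mm ahead of it and the grasp point (between the pads) lies 8 mm behind it (r.nose_length is the distance from the TCP to the fingertips, in m); z points along the fingers, y is the line along which they close (so a half turn about z gives the same grasp; the last joint's range is limited). The gripper opens to 88 mm and grips with 3 to 60 N. Pads are 18 mm wide; open, the fingers measure 123 mm over their backs; the gripper's body (75 mm by 187 mm) begins 45 mm behind the grasp point.
Start: joints at [1.339, 0.689, -0.195, 1.565, 0.157, 0.902, -0.215], TCP at [0.164, -0.603, 0.25] pointing down, gripper open.
Joint ranges: [-3.01, 3.01], [-0.46, 2.08], [-1.47, 1.51], [0.13, 2.56], [-1, 4.14], [0.04, 2.09], [-2.66, 2.66]. Speed limits (rad/s): [2.57, 2.57, 3.14, 3.14, 3.14, 3.14, 3.14].

INTERFACE

Orientations are given as a unit quaternion [x, y, z, w].
In Python, from plant import get_state, snapshot, camera_model, r gives the robot as it stands.
- The arm moves only by the shell command python3 -m inch 'ROWS' [FORCE]. ROWS is text: rows parted by semicolons, each of 7 numbers parted by spaces: the opening, from -1 (shut) to 1 (fully open), then the shift along the tool's x, y, z in m, then the turn, a rotation vector about the tool's x, y, z in rad. A call has 1 to 20 rows; each row shifts and turns the commanded pose from where the row before left it, along the tool's axes as they then stand; what a row does not reach is not made up. A row lasts 1/12 s, in which the tool goes at most 41.7 mm and 7.16 degrees, less where a joint would pass 70% of its speed; a pose out of reach is approached as far as the arm can. A call is refused whole if a number of a shift passes 0.0417 or a number of a turn 0.125, either way. A call with a gripper value outside its range is refused whole. The fingers move at their own pace and stop on an object; FORCE is the grip in N (left out, the last holds). Time passes only in rows, so rows that do not move let the fingers close. It gives the time, the measured TCP pose, the force, the opening and the grip force at its end, in the units of the state.
- get_state(): the state, without advancing time (a new reading comes with each control period).
- snapshot(name): name is "side" or "top"; returns (picture, depth): 480x640x3 uint8, red, green, blue; 480x640 float32, m along the optical axis (not along the pixel's ray), 0 where there is no reading.
- camera_model(name): a dict with "intrinsics" (3x3 intrinsics, pixels), "dist" ([k1, k2, p1, p2, k3] as OpenCV has them; the pictures are not rectified), "view" (4x4, takes a point from world to camera coordinates). Camera axes: x right, y down, z forward; pixel columns grow to the right and rows downward; lengths in m; the calibration is good to about 2 mm. A picture is of the moment at which its call begins. camera_model takes no time and is no camera call.
- r.finish_job(): hands the job in; it is judged then, once.
The state is a dict: "clock": time; "q": joint angles; "qd": joint speeds; "joint_torque": joint torques, N m; "tool_pos": TCP position; "eef_rot": TCP orientation; "contact_force": force on the tool from outside, world axes, zero at the start; "moment": the same for the moment, N m; "opening": opening from 0.0 (shut) to 1.0 (fully open); "finger_force": force on a finger pad.
Only numpy, scipy, OpenCV 4.12 (cv2) and the standard library are available. Lean on these libraries where they do the work, as an engineer would, in place of code of your own. Each camera call takes 0.05 s, during which the arm holds its last target. There are 200 camera calls.

TASK

Check the solvent clarity meter with its amber reference cell. First slide the meter's dust shutter (the plate with the orange knob) fully open, then take the amber cell from the tray, gripping it by its two frosted sides only and never letting the fingers touch its clear windows, and keep it upright. Lower it into the meter's well with its clear windows facing the lamp and the detector, press it gently right down on the spring seat, and finish still gripping it and holding it down there, leaving the other cells and everything else where they are.

Things in the scene. Friction and masses are not known exactly. Their poses are not given: they have to be found in the camera images.
- meter: Bench meter, fixed: dark base, pale lamp head (the longer, finned) and detector head, both 62 mm high, with a well block between. Origin on the table under the well's centre; x is the light path, from well towards lamp; z up. Extents x -64..+116, y -76..+50 mm (low display panel at -y). Shutter guides on the lamp head rise to 69 mm at x 29..107, y +-21..28 mm.
- well_mouth (a point): Centre of the well's mouth, 62 mm above the table. The well is 28 x 28 mm, square to the meter's axes, with a 2.5 mm chamfer, for cells of 25 x 25 mm. The light path crosses it 14 mm below the mouth, along the meter's x.
- meter_shutter (a joint): Dust shutter, a dark plate 3 mm thick lying over the well, top 66 mm above the table: 0 closed, 0.046 m fully open. It slides along the meter's +x (onto the lamp head), with about 1.5 N of friction, and stays where it is left.
- shutter_knob (a point): Centre of the top of the shutter's orange knob: a block 14 mm along the meter's x, 28 mm along its y, standing 22 mm above the shutter plate (66 to 88 mm above the table). It moves with the shutter; with the shutter closed it is 40 mm from the well's centre, towards the lamp.
- meter_seat (a joint): Spring seat in the well, metres pushed down: 0 up (20 mm below the mouth), 0.012 down on its stop (32 mm below the mouth). The spring pushes up with 4.2 N at the top, 8.4 N fully down, and lifts a released cell again. Only with the seat down do the cell's windows, not its black foot, stand in the light path.
- seat_top (a point): Centre of the top face of the spring seat (26 mm square).
- tray: Low steel tray with a black rubber liner, 282 x 100 mm, rim 12 mm high, fixed for the episode; origin under its centre on the table, x along its length. The cells stand on the liner, 4.5 mm above the table, in a row along the tray about 90 mm apart, in any order and turned any way.
- amber_cell: Amber sealed square cell, 25 x 25 x 80 mm, 0.1 kg, upright; origin at the centre of its underside, z up. Black foot to 10 mm, glass 10 to 70 mm, round 22 mm cap with amber band on top. Whitish frosted sides face +y and -y (25 mm apart: grip here); clear amber windows face +x and -x. A white line on the cap runs along x, window to window. Either way round is alike.
- amber_windows: The two clear amber window panes of the amber cell (fixed to it, same origin and axes): at x = +-12 mm, 18 mm wide, 10 to 70 mm high.
- amber_frosted: The two frosted side panes of the amber cell (fixed to it, same origin and axes): at y = +-12.5 mm, 25 mm wide, 10 to 70 mm high, to be gripped.
- green_cell: Green cell of the same make and size; leave it standing.
- blank_cell: Colourless (pale blue-grey) cell of the same make and size; leave it standing.
- oil_bottle: White needle-tip bottle, 39 mm across, 101 mm tall, standing behind the meter; leave alone.
- magazine: Black empty magazine, 43 x 131 x 26 mm, lying to the right of the meter; leave alone.
- brush_steel: Black utility brush with steel bristles, 22 x 166 x 12 mm, lying at the front right; leave alone.
- t_handle: Black T-handle, 62 x 62 x 18 mm, lying behind the tray; leave alone.
There are look-alikes about, which are no part of the job. Leave any brown look-alike of the amber_cell alone.

How it is judged:
By the outcome, as a careful person would: the job done as asked, in the order asked, and still so for the second after the job is handed in, while the arm keeps its last pose, push and grip.
It also fails if it takes over 54 s, if anything falls off the work surface, if the arm or the gripper's body presses on something with over 40 N, if the wrist force passes 120 N, or if a joint passes its speed limit or range.

## Working session

There is one attempt and no reset: what is moved stays moved. The work goes in short steps, Python scripts to look and compute and a shell command to move; the robot and the scene stay as the last step left them, time stands still between calls to the robot, and variables do not carry over. Pictures are saved under pics/ and viewed, at most 10 in all, crops included, and the job is handed in when it is done.

```bash
ls; mkdir -p pics
python3 - <<'E'
from plant import get_state, snapshot, camera_model, r
import cv2, numpy as np
for n in ("top","side"):
    p,d=snapshot(n); cv2.imwrite(f"pics/{n}0.png",p[:,:,::-1]); np.savez(f"pics/{n}0.npz",p=p,d=d)
    m=camera_model(n); print(n,m["intrinsics"],m["dist"],np.round(m["view"],4))
s=get_state(); print(s)
E
```

```text
pics
top [[435.96078166   0.         319.08584078]
 [  0.         435.96078166 243.71118342]
 [  0.           0.           1.        ]] [-0.09809411  0.          0.          0.          0.        ] [[ 0.0119 -0.9998 -0.0159 -0.0769]
 [-0.9849 -0.0089 -0.1728  0.5649]
 [ 0.1727  0.0177 -0.9848  1.2103]
 [ 0.      0.      0.      1.    ]]
side [[500.98281157   0.         320.77067611]
 [  0.         500.98281157 240.17155384]
 [  0.           0.           1.        ]] [-0.11235023  0.          0.          0.          0.        ] [[-0.9279 -0.3726 -0.0102  0.4921]
 [-0.166   0.4375 -0.8838  0.2037]
 [ 0.3338 -0.8184 -0.4678  1.2397]
 [ 0.      0.      0.      1.    ]]
{'clock': 0.1, 'q': array([ 1.33882298,  0.68989007, -0.19448442,  1.56620505,  0.15730436,
        0.90251383, -0.21512566]), 'qd': array([ 0.00089971, -0.00192312, -0.0002653 , -0.00380335,  0.00035317,
       -0.00091932,  0.00187865]), 'joint_torque': array([-3.23545348e-03, -5.28498924e+01, -1.27159685e+00, -1.53837669e+01,
       -5.26064762e-02,  1.98329471e-03,  5.63484184e-05]), 'tool_pos': array([ 0.16395818, -0.60255555,  0.24900491]), 'eef_rot': array([ 9.91181797e-01,  1.32506540e-01, -1.79958060e-04, -7.93790892e-04]), 'contact_force': array([ 0.4508236 , -0.28536787, -0.14390414]), 'moment': array([-0.00858272, -0.01341222, -0.03644631]), 'finger_force': 0.0, 'opening': 0.9953686163077574}
```

View pics/top0.png

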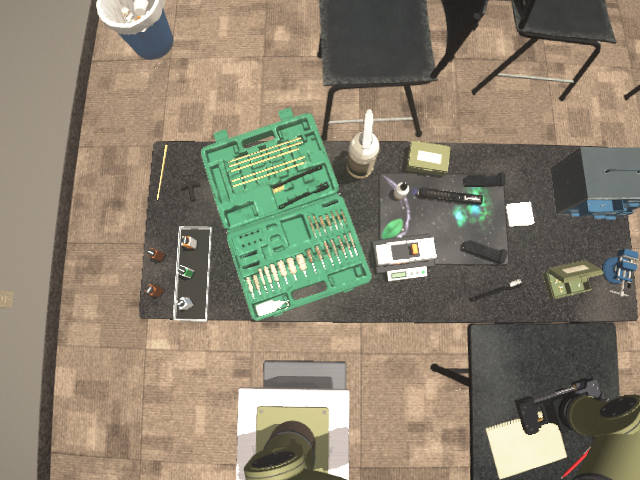

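View pics/side0.png

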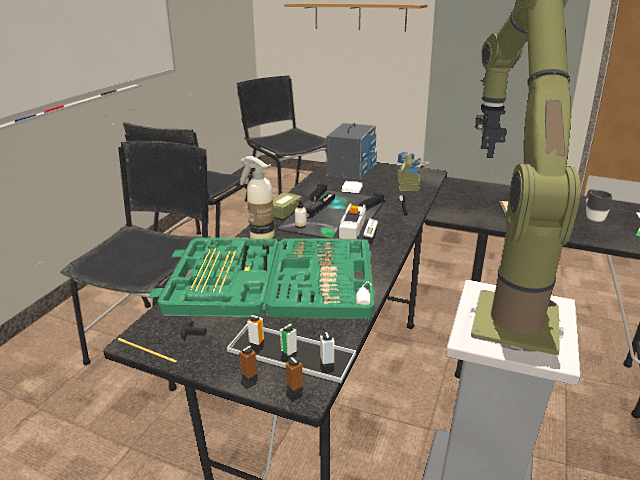

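Top view: tray at left with amber (188,242), green (186,271) and blank (185,303); two brown look-alikes stand outside the tray at (157,255) and (154,290). The meter is at (405,252), lamp head to the left or right still to be checked. In the side view, amber is at (256,332), the browns at (248,363) and (294,375), and the meter at (355,220). I choose the in-tray cell with the amber cap and frosted white sides, and check it in a close crop.

Run:
```python
import cv2, numpy as np
t=np.load("pics/top0.npz")["p"][:,:,::-1]; s=np.load("pics/side0.npz")["p"][:,:,::-1]
def c(i,x,y,w,h): return cv2.resize(i[y:y+h,x:x+w],(400,300),interpolation=cv2.INTER_CUBIC)
o=np.vstack([np.hstack([c(t,160,225,60,45),c(t,365,225,80,60)]),np.hstack([c(s,225,305,80,60),c(s,325,195,80,60)])])
cv2.imwrite("pics/crop1.png",o)
```

```text
(no output)
```

View pics/crop1.png

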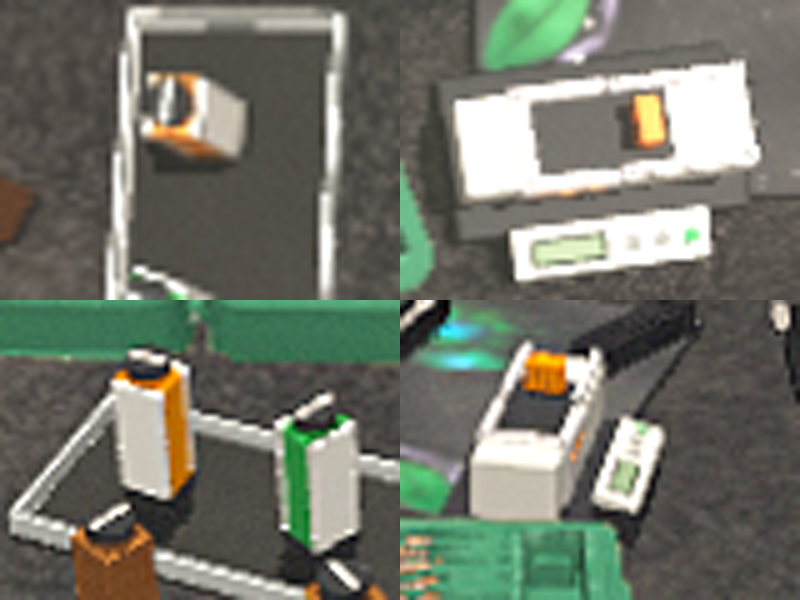

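The crop confirms the choice. The amber cell in the tray has its cap centre near top-view pixel (186,240), frosted sides facing world ±y and the cap line roughly along world x. Orange knob is at about (415,249), towards the lamp, so the meter's +x points right in the image.

```bash
cat > h.py <<'E'
import cv2, numpy as np
from plant import get_state, snapshot, camera_model, r
def ray(n,px):
    m=camera_model(n); V=np.array(m["view"])
    u=cv2.undistortPoints(np.array(px,float).reshape(-1,1,2),np.array(m["intrinsics"]),np.array(m["dist"])).reshape(-1,2)
    d=np.c_[u,np.ones(len(u))]@V[:3,:3]
    return -V[:3,:3].T@V[:3,3], d
def plane(n,px,z):
    c,d=ray(n,px); return c+d*((z-c[2])/d[:,2])[:,None]
def tri(a,b):
    c1,d1=ray("top",[a]); c2,d2=ray("side",[b]); d1,d2=d1[0],d2[0]
    s=np.linalg.lstsq(np.c_[d1,-d2],c2-c1,rcond=None)[0]
    p,q=c1+s[0]*d1,c2+s[1]*d2; return (p+q)/2,np.linalg.norm(p-q)
def proj(n,P):
    m=camera_model(n); V=np.array(m["view"])
    return cv2.projectPoints(np.array(P,float).reshape(-1,1,3),cv2.Rodrigues(V[:3,:3])[0],V[:3,3],np.array(m["intrinsics"]),np.array(m["dist"]))[0].reshape(-1,2)
def orange(p): 
    h=cv2.cvtColor(p,cv2.COLOR_RGB2HSV); return cv2.inRange(h,(8,150,150),(22,255,255))
def blobs(m,roi,amin=5):
    x,y,w,hh=roi; n,l,st,c=cv2.connectedComponentsWithStats(m[y:y+hh,x:x+w])
    return [(st[i,4],c[i]+[x,y],st[i,:4]+[x,y,0,0]) for i in range(1,n) if st[i,4]>=amin]
E
python3 - <<'E'
from h import *
np.set_printoptions(precision=4,suppress=True)
t=np.load("pics/top0.npz")["p"]; s=np.load("pics/side0.npz")["p"]
print("knob top",blobs(orange(t),(395,235,40,30))); print("knob side",blobs(orange(s),(340,195,40,40)))
print("amb top",blobs(orange(t),(170,230,40,25))); print("amb side",blobs(orange(s),(240,310,30,40)))
def white(p,roi,v):
    x,y,w,h=roi; m=(p[y:y+h,x:x+w].min(2)>v).astype(np.uint8)
    for c in cv2.findContours(m,cv2.RETR_EXTERNAL,cv2.CHAIN_APPROX_NONE)[0]:
        if cv2.contourArea(c)>40:
            b=cv2.boxPoints(cv2.minAreaRect(c+np.array([x,y]))); yield b
for z,roi in ((.062,(368,230,75,37)),(.02,(380,264,55,20))):
    for b in white(t,roi,190):
        P=plane("top",b,z); print("white",b.round(1).tolist(),P[:,:2].tolist(), "edges",np.linalg.norm(np.roll(P,-1,0)-P,axis=1), np.degrees(np.arctan2(*(np.roll(P,-1,0)-P)[:,1::-1].T)))
# cap white lines
x,y,w,h=170,232,40,22
print(t[y:y+h,x+8:x+30].min(2))
E
```

```text
knob top [(np.int32(6), array([414.1667, 253.    ]), array([413, 252,   4,   3]))]
knob side [(np.int32(55), array([353.6   , 209.2909]), array([350, 205,   8,   9]))]
amb top [(np.int32(16), array([186.5 , 245.25]), array([183, 243,   8,   5]))]
amb side [(np.int32(95), array([258.4526, 329.1579]), array([248, 319,  15,  25]))]
white [[375.0, 243.6999969482422], [433.6000061035156, 235.89999389648438], [436.3999938964844, 257.20001220703125], [377.8999938964844, 265.0]] [[0.5647429554299783, -0.23097848458759113], [0.5890494384668494, -0.39996076738069497], [0.5273333482354176, -0.4060702881475523], [0.5036084894077424, -0.23843263586622684]] edges [0.1707 0.062  0.1693 0.0616] [ -81.8147 -174.3465   98.0553    6.9518]
white [[386.70001220703125, 270.70001220703125], [425.79998779296875, 265.79998779296875], [427.1000061035156, 275.5], [387.8999938964844, 280.3999938964844]] [[0.4925257343958985, -0.26911896216942066], [0.5078337789848724, -0.38459966991801986], [0.47922019388655956, -0.3873946586185796], [0.4640785129248464, -0.2723053567587512]] edges [0.1165 0.0287 0.1161 0.0286]
[... 1389 characters left out ...]
8  56  89 135 175 184 179 159
  102  63  67  72]
 [161 204  75  70  47  45  51  57  70  81  62  47  50  68  95 138 173 150
   76  62  74  71]
 [175 201  77  72  65  49  47  48  53  59  64  45  42  43  50  72 102 102
   71  66  70  71]
 [153 201  77  69  71  46  47  47  48  47  51  47  47  50  46  49  53  66
   71  71  71  70]
 [144 198  77  69  72  48  49  45  47  48  45  48  50  47  47  57  67  70
   71  71  73  71]
 [146 193  75  68  70  67  68  68  69  67  69  68  68  72  69  69  73  74
   72  70  71  73]
 [167 191  75  69  72  68  72  72  70  70  71  72  73  69  74  71  71  70
   71  71  69  71]
 [186 190  76  71  69  71  70  71  71  70  71  73  76  72  72  73  72  71
   71  71  73  70]]
```

Run:
```python
from h import *
np.set_printoptions(precision=4,suppress=True)
t=np.load("pics/top0.npz")["p"]; s=np.load("pics/side0.npz")["p"]
def sat(p,roi,s0=70,hmax=24):
    x,y,w,h=roi; q=cv2.cvtColor(p,cv2.COLOR_RGB2HSV)[y:y+h,x:x+w]
    m=((q[...,0]<=hmax)&(q[...,1]>s0)&(q[...,2]>130)).astype(np.uint8)
    return m
for n,p,roi in (("top",t,(406,238,18,20)),("side",s,(345,198,20,22)),("top",t,(178,234,22,18)),("side",s,(244,312,24,34))):
    m=sat(p,roi); print(n,roi); print("\n".join("".join(".#"[v] for v in r_) for r_ in m))
    c=max(cv2.findContours(m,0,1)[0],key=cv2.contourArea); print(cv2.boundingRect(c),(cv2.minAreaRect(c)))
print("cam",ray("top",[[0,0]])[0],ray("side",[[0,0]])[0])
# expected cell/knob from the meter whites
b=np.array([[0.5647,-0.2310],[0.5890,-0.4],[0.5273,-.4061],[.5036,-.2384]]); print(b.mean(0))
```

```text
top (406, 238, 18, 20)
..................
..................
..................
..................
..................
.........#........
......###.#.......
.....##...##......
......#....#......
.....##....#......
......#....#......
......##...#......
......##...#......
......##...#......
.......#...##.....
......######......
.......###........
..................
..................
..................
(5, 5, 8, 12) ((8.369998931884766, 10.59000015258789), (10.889445304870605, 6.222539901733398), 81.8698959350586)
side (345, 198, 20, 22)
....................
....................
....................
....................
....................
....................
....................
......####..........
.....###.####.......
.....########.......
.....########.......
.....########.......
....#########.......
.....#########......
.....########.......
.........###........
....................
....................
....................
....................
....................
....................
(4, 7, 10, 9) ((8.882352828979492, 10.970589637756348), (8.973817825317383, 7.761139392852783), 1
[... 864 characters left out ...]
.#####.....
..............#####.....
..............#####.....
..............####......
..............#####.....
..............#####.....
..............#####.....
..............#####.....
..............#####.....
..............#####.....
..............######....
...............#####....
...............#####....
...............#####....
...............#####....
...............####.....
...............###......
...............##.......
...............#........
........................
........................
(4, 6, 16, 26) ((14.59538459777832, 16.563077926635742), (26.397232055664062, 11.727745056152344), 64.44003295898438)
cam [ 0.3483 -0.0933  1.2883] [0.0767 1.1088 0.7649]
[ 0.5462 -0.3189]
```

Run:
```python
from h import *
np.set_printoptions(precision=4,suppress=True)
t=np.load("pics/top0.npz")["p"].astype(float).min(2); s=np.load("pics/side0.npz")["p"]
print("knob",plane("top",[[415,247.9]],.088), plane("side",[[353.3,206.2]],.088))
print(tri((415,247.9),(353.3,206.2)))
def cols(c0,c1,rows,thr):
    o=[]
    for y in rows:
        w=np.clip(t[y,c0:c1]-thr,0,None); o.append([(w*np.arange(c0,c1)).sum()/w.sum(),y])
    return np.array(o)
L=cols(183,187,range(237,242),80); P=plane("top",L,.0845); a=np.polyfit(P[:,0],P[:,1],1); print("line",L[:,0],np.degrees(np.arctan(a[0])),P.mean(0))
E_=cols(188,192,range(237,244),182); P=plane("top",E_,.0745); a=np.polyfit(P[:,0],P[:,1],1); print("edge",E_[:,0],np.degrees(np.arctan(a[0])),P[[0,-1]])
print("sq centre",plane("top",[[185.7,240.3]],.0745),"cap",plane("top",[[184.7,239.7]],.0845))
print(s[310:330,244:266].min(2))
```

```text
knob [[ 0.5493 -0.3399  0.088 ]] [[ 0.5486 -0.3368  0.088 ]]
(array([ 0.5496, -0.3402,  0.0864]), np.float64(7.581516585606782e-05))
line [184.5079 184.6115 184.592  184.3047 184.1984] -1.5213305711567129 [0.5696 0.3124 0.0845]
edge [189.7273 189.7273 189.8372 189.8889 190.     189.5435 189.    ] -1.2236530059088355 [[0.5774 0.3006 0.0745]
 [0.5598 0.3016 0.0745]]
sq centre [[0.5676 0.3118 0.0745]] cap [[0.5675 0.3115 0.0845]]
[[ 62  59  60  65  55  62  58  57  58  56  61  57  57  54  61  50  48  52
   41  53  64  70]
 [ 59  63  57  62  52  59  55  64  60  61  61  61  60  63  61  43  51  57
   41  62  66  61]
 [ 60  61  64  64  63  54  58  57  61  57  53  56  57  56  53  55  50  48
   47  62  67  53]
 [ 59  56  64  61  58  55  61  47  49  48  61  59  55  53  52  57  53  48
   60  69  69  71]
 [ 59  59  60  58  62  56  45  50  53  52  57  62  66  71  62  48  49  38
   86  86  82  72]
 [ 70  64  72  67  65  60 118 214 252 217 179 101  49  56  64  78  81  66
   81  89  77  69]
 [ 89  93  86  96  92  85  88 156 188 172 192 229 255 226 107  54  62  59
   70  72  67  70]
 [ 82  73  79  75 
[... 491 characters left out ...]
3   0   0   0   0   0   0 125
  138  65  73  65]
 [ 68  44  87 161 188 183 196 207 200 216 254 255 255 141   0   0   0  94
  118  80  81  77]
 [ 56  57 185 253 204 184 186 186 189 196 207 230 245 212   0   0   0  86
  123  82  68  76]
 [ 53 192 255 174 185 187 186 186 188 187 184 185 194 173   0   0   0  83
  126  94  54  67]
 [144 221 172 142 188 189 188 187 188 187 186 188 191 159   0   0   0  62
  115  96  58  66]
 [218 165 120 130 169 189 188 186 187 187 185 188 194 169   0   0   0  57
  136 200 186  72]
 [195 127 130 139 158 192 186 186 185 183 188 190 194 174   0   0   0  35
  137 182 185 203]
 [134 131 112  82 148 196 190 187 186 188 190 190 194 177   0   0   0   0
  113 163 166 174]]
```

Run:
```python
from h import *
np.set_printoptions(precision=4,suppress=True)
A=plane("side",[[247,320.8],[257,323.0],[261.6,317.6]],.0745); print("frosted top edge, window corner",A)
f=lambda d:np.degrees(np.arctan2(d[1],d[0]))
print(f(A[0]-A[1]),f(A[2]-A[1]),np.linalg.norm(A[0]-A[1]),np.linalg.norm(A[2]-A[1]),(A[0]+A[2])/2)
B=plane("side",[[251,315.4],[256.8,316.7]],.0845); print("cap line",f(B[0]-B[1]),B.mean(0))
print("tri cap",tri((184.5,239.7),(253.9,316.2)))
```

```text
frosted top edge, window corner [[0.5801 0.3242 0.0745]
 [0.555  0.3231 0.0745]
 [0.5548 0.3012 0.0745]]
2.598021743504155 -90.57157843994918 0.025176231884409112 0.021888822226162317 [0.5675 0.3127 0.0745]
cap line 1.927442106311372 [0.5669 0.3141 0.0845]
tri cap (array([0.5679, 0.3126, 0.0828]), np.float64(3.109125624851849e-05))
```

Shutter first. Moving above the knob, with the fingers closing along the meter's x.

```bash
python3 -m inch '0 0 0 0 0 0 0.0635;0 0 0 0 0 0 0.0635;0 0.0349 -0.0173 0 0 0 0;0 0.0349 -0.0173 0 0 0 0;0 0.0349 -0.0173 0 0 0 0;0 0.0349 -0.0173 0 0 0 0;0 0.0349 -0.0173 0 0 0 0;0 0.0349 -0.0173 0 0 0 0;0 0.0349 -0.0173 0 0 0 0;0 0.0349 -0.0173 0 0 0 0;0 0.0349 -0.0173 0 0 0 0;0 0.0349 -0.0173 0 0 0 0;0 0.0349 -0.0173 0 0 0 0;0 0.0349 -0.0173 0 0 0 0;0 0 0 0.03 0 0 0;0 0 0 0.03 0 0 0;0 0 0 0.03 0 0 0;0 0 0 0 0 0 0'
```

```text
clock: 1.6
tool_pos: [0.5464, -0.337, 0.1536]
eef_rot: [0.998, 0.07, -0.005, -0.003]
contact_force: [-0.4, 0.5, -0.3]
opening: 0.499
finger_force: 0.0
```

```bash
cat > look.py <<'E'
from h import *
import sys
# usage: look.py name x,y,w,h(top) x,y,w,h(side)
out=[]
for n,a in (("top",sys.argv[2]),("side",sys.argv[3])):
    p,d=snapshot(n); np.savez(f"pics/{n}_{sys.argv[1]}.npz",p=p)
    x,y,w,h=map(int,a.split(",")); out.append(cv2.resize(p[y:y+h,x:x+w,::-1],(400,int(400*h/w)),interpolation=cv2.INTER_CUBIC))
cv2.imwrite(f"pics/{sys.argv[1]}.png",np.hstack(out))
s=get_state(); print(s["clock"],s["tool_pos"].round(4),s["eef_rot"].round(4),s["contact_force"].round(2),round(s["opening"],3),s["finger_force"])
E
python3 look.py knob 365,200,100,100 305,160,100,100
```

```text
1.7 [ 0.5496 -0.3393  0.1591] [ 9.976e-01  6.930e-02 -1.100e-03 -6.000e-04] [-0.06 -0.67  0.41] 0.498 0.0
```

View pics/knob.png

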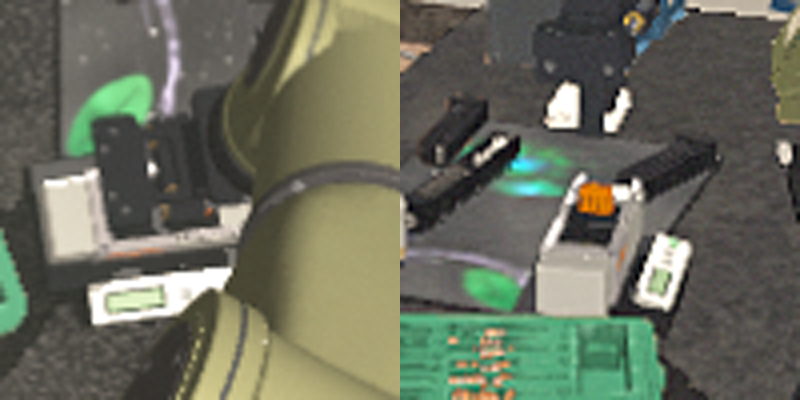

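The hand stands over the knob: in the right crop the fingers are at (590,110) and the knob at (597,198). The TCP matches the target, so I'll descend and grip.

```bash
python3 -m inch '0 0 0 0.02 0 0 0;0 0 0 0.02 0 0 0;0 0 0 0.02 0 0 0;0 0 0 0.016 0 0 0;0 0 0 0 0 0 0;0 0 0 0 0 0 0;0 0 0 0 0 0 0' 12; python3 -m inch '-0.8 0 0 0 0 0 0;-0.8 0 0 0 0 0 0;-0.8 0 0 0 0 0 0;-0.8 0 0 0 0 0 0;-0.8 0 0 0 0 0 0;-0.8 0 0 0 0 0 0' 12
```

```text
clock: 2.28
tool_pos: [0.5517, -0.3405, 0.0861]
eef_rot: [0.998, 0.069, 0.002, 0.001]
contact_force: [0.9, 0.4, -0.2]
opening: 0.498
finger_force: 0.0
clock: 2.78
tool_pos: [0.5504, -0.3394, 0.0841]
eef_rot: [0.998, 0.069, 0.0, -0.0]
contact_force: [-0.5, 0.4, 3.3]
opening: 0.158
finger_force: 12.0
```

```bash
python3 -m inch '-0.8 0 0.006 0 0 0 0;-0.8 0 0.006 0 0 0 0;-0.8 0 0.006 0 0 0 0;-0.8 0 0.006 0 0 0 0;-0.8 0 0.006 0 0 0 0;-0.8 0 0.006 0 0 0 0;-0.8 0 0.006 0 0 0 0;-0.8 0 0.003 0 0 0 0;-0.8 0 0.002 0 0 0 0;-0.8 0 0 0 0 0 0;-0.8 0 0 0 0 0 0;-0.8 0 0 0 0 0 0'
```

```text
clock: 3.78
tool_pos: [0.556, -0.3798, 0.0837]
eef_rot: [0.997, 0.071, -0.002, -0.005]
contact_force: [-4.2, 13.2, 13.0]
opening: 0.154
finger_force: 12.0
```

```bash
python3 -m inch '-0.8 0 0 -0.001 0 0 0;-0.8 0 0.002 0 0 0 0;-0.8 0 0.002 0 0 0 0;-0.8 0 0 0 0 0 0;-0.8 0 0 0 0 0 0;-0.8 0 0 0 0 0 0'; python3 look.py push 365,200,100,100 305,160,100,100
```

```text
clock: 4.28
tool_pos: [0.556, -0.3799, 0.0836]
eef_rot: [0.997, 0.071, -0.003, -0.008]
contact_force: [-6.2, 18.2, 11.9]
opening: 0.156
finger_force: 12.0
4.3833 [ 0.556  -0.3799  0.0836] [ 0.9974  0.0714 -0.0031 -0.0084] [-6.22 18.19 11.94] 0.162 11.99447002261877
```

View pics/push.png

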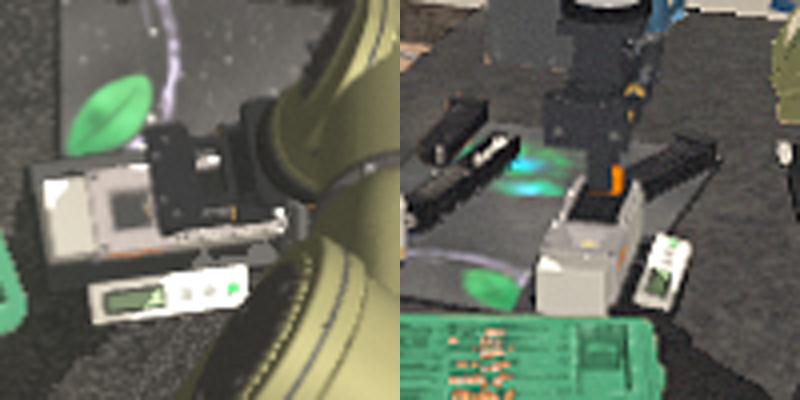

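Top crop now shows the well uncovered, at (132,208) in the crop, i.e. pixel (398,252). I'll measure how far the knob stands from it to see whether the shutter is on its stop.

Run:
```python
from h import *
np.set_printoptions(precision=4,suppress=True,linewidth=150)
t=np.load("pics/top_push.npz")["p"]
print(t[240:262,386:412].min(2))
g=cv2.GaussianBlur(t,(3,3),0).min(2)[243:262,390:406]
m=(g<110).astype(np.uint8); c=max(cv2.findContours(m,0,1)[0],key=cv2.contourArea); print(cv2.boundingRect(c)); (cx,cy),wh,a=cv2.minAreaRect(c); print(cx+390,cy+243,wh,a)
w=plane("top",[[cx+390,cy+243]],.062)[0]; print(w, (np.array([.556,-.3799])-w[:2])@np.array([.1374,-.9905]))
```

```text
[[103 101 102 103 104 101 103 103 102 101 104 102 103 103 105  82  61  67  65  64  62  66  63  61  63  61]
 [106 103 104 103 102 103 103 101 137 134 132 194 239 246 254 236 116  61  62  64  64  60  62  63  63  61]
 [113 118 132 137 149 157 169 177 183 178 180 195 209 218 231 197 103  58  63  66  63  63  62  63  64  62]
 [123 151 147 164 183 186 186 189 189 185 189 189 188 188 188 187 112  60  64  65  61  63  63  63  64  62]
 [143 145 119 160 188 188 190 189 189 189 188 189 188 186 189 190 124  68  63  61  63  62  63  63  63  63]
 [161 164 175 182 187 188 191 188 190 189 187 189 189 186 184 183 135  77  62  64  65  63  62  63  62  63]
 [162 171 190 188 188 187 186 181 179 177 175 175 176 170 162 158 125  74  62  63  62  65  63  64  64  64]
 [172 174 188 189 186 178 164 156 150 151 144 140 137 132 125 127 111  71  60  63  64  65  65  64  65  66]
 [188 177 183 190 188 175 145 126 116 104 105 109 104 109  99 109 123  79  60  69  66  63  64  63  63  63]
 [194 170 174 190 187 177 142 105  91  88  89  91  90  90  97 104 145  95  67  94  81  67  63  62  62  62]
 [190 160 171 190 190 177 136 
[... 645 characters left out ...]
  94  87  88  85  87  98 109 117 122 147  99  58  61  63  64  61  58  56]
 [197 190 157 171 189 188 174 149 123 124 136 148 155 163 164 169 172 181 134  72  53  50  49  51  67  98]
 [196 193 161 172 190 188 185 176 172 179 183 181 182 186 185 186 185 187 160  86  49  50  87 135 174 142]
 [200 196 172 176 190 189 189 186 188 190 189 188 185 188 189 186 187 189 187 154 144 168 178 139 176 135]
 [201 200 175 178 190 189 186 187 188 191 189 187 186 187 188 186 186 187 192 185 184 189 186 164 186 178]
 [199 200 192 175 148 142 172 187 190 189 190 186 186 187 189 184 186 176 176 164 159 148 145 136 137 138]]
(3, 0, 13, 16)
399.0 250.5 (15.0, 12.0) 90.0
[ 0.5458 -0.2992  0.062 ] 0.08132090098902547
```

```bash
python3 -m inch '-0.8 0 -0.004 0 0 0 0;-0.8 0 -0.003 0 0 0 0;-0.2 0 0 0 0 0 0;-0.2 0 0 0 0 0 0;-0.2 0 0 0 0 0 0;-0.2 0 0 0 0 0 0;-0.2 0 0 -0.01 0 0 0;-0.2 0 0 -0.025 0 0 0;-0.2 0 0 -0.035 0 0 0;-0.2 0 0 -0.035 0 0 0;-0.2 -0.03 -0.02 -0.02 0 0 0;-0.2 -0.04 -0.01 0 0 0 0;-0.2 -0.04 -0.01 0 0 0 0;-0.2 -0.04 -0.01 0 0 0 0;0.6 0 0 0 0 0 0;0.6 0 0 0 0 0 0'; python3 look.py open 375,222,60,60 315,175,80,80
```

```text
clock: 5.72
tool_pos: [0.3979, -0.355, 0.2106]
eef_rot: [0.998, 0.068, -0.001, 0.0]
contact_force: [0.8, 0.4, 0.1]
opening: 0.528
finger_force: 0.0
5.8167 [ 0.4025 -0.3552  0.2107] [0.9976 0.0693 0.0015 0.001 ] [-0.25  0.38 -1.12] 0.619 0.0
```

View pics/open.png

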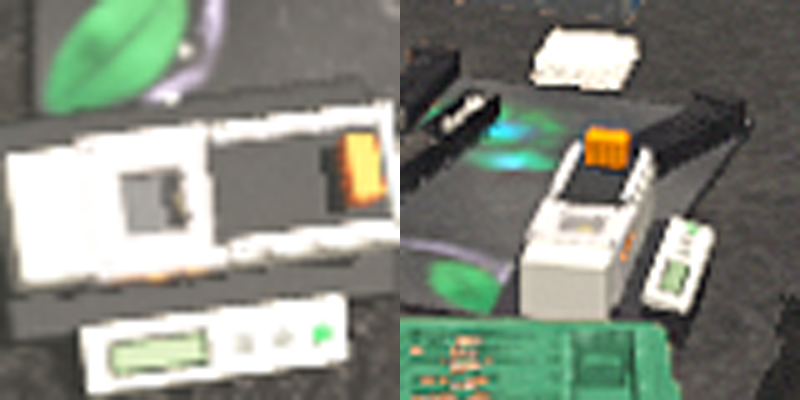

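The shutter has cleared the well: its plate edge is right of the well block and the knob is near pixel (429,247). The well opening is at about (398,252). Now measuring the shutter travel and the well centre.

Run:
```python
from h import *
np.set_printoptions(precision=4,suppress=True,linewidth=170)
xm=np.array([.1374,-.9905]); ym=np.array([.9905,.1374])
def kn(p,roi,n):
    x,y,w,h=roi; q=cv2.cvtColor(p,cv2.COLOR_RGB2HSV)[y:y+h,x:x+w]
    m=((q[...,0]<=24)&(q[...,1]>70)&(q[...,2]>130)).astype(np.uint8)
    c=max(cv2.findContours(m,0,1)[0],key=cv2.contourArea); (cx,cy),wh,a=cv2.minAreaRect(c); return cx+x,cy+y,wh,a
t0=np.load("pics/top0.npz")["p"];s0=np.load("pics/side0.npz")["p"];t=np.load("pics/top_open.npz")["p"];s=np.load("pics/side_open.npz")["p"]
a=kn(t0,(406,238,18,20),"top");b=kn(t,(420,235,20,22),"top");c=kn(s0,(345,198,20,22),"s");d=kn(s,(345,190,25,25),"s")
print(a,b,c,d)
K0,_=tri(a[:2],c[:2]);K1,_=tri(b[:2],d[:2]);print(K0,K1,(K1-K0)[:2]@xm,(K1-K0)[:2]@ym)
P=plane("top",[a[:2],b[:2]],.08);print((P[1]-P[0])[:2]@xm)
print(t[243:262,388:412].min(2))
print(s[210:232,340:366].min(2))
```

```text
(414.36999893188477, 248.5900001525879, (10.889445304870605, 6.222539901733398), 81.8698959350586) (428.7297306060791, 246.8783779144287, (10.52153491973877, 6.082762718200684), 80.53767395019531) (353.8823528289795, 208.97058963775635, (8.973817825317383, 7.761139392852783), 14.03624439239502) (356.0, 204.0, (8.0, 8.0), 90.0)
[ 0.5485 -0.3406  0.0764] [ 0.5541 -0.3814  0.0767] 0.04118401082146673 -2.9586425870720942e-05
0.04118646396278367
[[247 254 255 255 255 255 255 255 255 255 255 255 255 255 255 255 255 225 136 180 179 148 132 112]
 [225 253 255 255 255 255 255 255 255 255 255 255 255 255 255 255 255 220 118 111 108 111 109 111]
 [255 255 255 255 255 255 255 255 255 255 255 255 255 255 255 255 255 223 114 110 110 110 111 109]
 [255 255 255 255 255 255 255 255 254 254 252 250 243 234 253 255 255 219 112 109 110 110 110 111]
 [255 255 255 254 249 236 228 226 205 194 176 166 154 157 224 255 255 219 110 112 109 113 112 112]
 [255 255 255 254 227 148 134 124 116 137 149 129 106 116 166 254 255 251 168 114 111 112 111 112]
 [254 255 255 255 242 172 155 155 152 156 159 122  99 109 204
[... 2881 characters left out ...]
 253 253 254 255 255 209 168 110 106 142 118  85  72  63]
 [252 255 252 251 253 253 253 254 255 254 255 255 255 255 255 255 252 182 151  97 120 140  84  69  75  52]
 [210 211 213 217 223 226 228 237 241 244 246 250 252 252 255 255 227 158 149 125 131 126  57  61  67  53]
 [176 175 171 170 171 175 174 182 192 198 205 208 215 218 225 229 165 136 148 137 135 114  65  69  59 141]
 [182 180 177 177 178 174 177 173 173 172 172 172 174 170 175 173 143 140 157 141 135  85  66  69  49 237]
 [184 180 179 177 178 180 178 178 178 176 179 176 178 178 181 184 147 141 156 142 110  76  75  60 107 255]
 [183 180 180 180 180 177 178 177 179 179 177 178 177 177 180 183 148 141 156 145  80  61  70  55 191 255]]
```

```bash
python3 -m inch '0.6 0 0 0 0 0 0.121;0.6 0.0098 -0.0369 0 0 0 0;0.6 0.0098 -0.0369 0 0 0 0;0.6 0.0098 -0.0369 0 0 0 0;0.6 0.0098 -0.0369 0 0 0 0;0.6 0.0098 -0.0369 0 0 0 0;0.6 0.0098 -0.0369 0 0 0 0;0.6 0.0098 -0.0369 0 0 0 0;0.6 0.0098 -0.0369 0 0 0 0;0.6 0.0098 -0.0369 0 0 0 0;0.6 0.0098 -0.0369 0 0 0 0;0.6 0.0098 -0.0369 0 0 0 0;0.6 0.0098 -0.0369 0 0 0 0;0.6 0.0098 -0.0369 0 0 0 0;0.6 0.0098 -0.0369 0 0 0 0;0.6 0.0098 -0.0369 0 0 0 0;0.6 0.0098 -0.0369 0 0 0 0;0.6 0.0098 -0.0369 0 0 0 0;0.6 0.0098 -0.0369 0 0 0 0'; python3 -m inch '0.6 0 0 0 0 0 0;0.6 0 0 0 0 0 0;0.6 0 0 0 0 0 0'
python3 - <<'E'
from h import *
np.set_printoptions(precision=4,suppress=True)
w=plane("top",[[397.4,251.7]],.062)[0]; print("well top",w, "side",plane("side",[[351.3,219.2]],.062)[0])
print("knob at stop rel. well",(np.array([.556,-.3799])-w[:2])@np.array([.1374,-.9905]))
s=get_state(); print(s["tool_pos"],s["eef_rot"],s["q"])
E
```

```text
clock: 7.4
tool_pos: [0.5663, 0.3175, 0.21]
eef_rot: [1.0, 0.01, 0.001, -0.001]
contact_force: [1.6, -0.8, 0.0]
opening: 0.802
finger_force: 0.0
clock: 7.65
tool_pos: [0.5658, 0.3137, 0.2094]
eef_rot: [1.0, 0.01, 0.0, 0.0]
contact_force: [0.1, -0.5, -0.0]
opening: 0.802
finger_force: 0.0
well top [ 0.5423 -0.2946  0.062 ] side [ 0.5397 -0.2915  0.062 ]
knob at stop rel. well 0.08639831486642308
[0.5658 0.3137 0.2094] [1.     0.0097 0.0003 0.0001] [-0.6122  0.7629  0.0645  1.5434 -0.0593  0.8368 -2.0773]
```

The shutter knob stands 86.4 mm from the well centre (86 expected), hard on its stop, so it is fully open. Descending on the amber cell.

```bash
python3 -m inch '0.2 0.0022 0.0012 0.02 0 0 0;0.2 0 0 0.03 0 0 0;0.2 0 0 0.03 0 0 0;0.2 0 0 0.03 0 0 0;0.2 0 0 0.02 0 0 0;0.2 0 0 0.014 0 0 0;0.2 0 0 0.012 0 0 0;0.2 0 0 0 0 0 0;0.2 0 0 0 0 0 0;0.2 0 0 0 0 0 0;0.2 0 0 0 0 0 0' 8; python3 look.py cell 150,200,80,80 215,270,80,80
```

```text
clock: 8.57
tool_pos: [0.5687, 0.3122, 0.0552]
eef_rot: [1.0, 0.009, 0.001, -0.001]
contact_force: [0.4, -0.1, 0.6]
opening: 0.598
finger_force: 0.0
8.6667 [0.5683 0.3121 0.0549] [ 1.0e+00  8.9e-03  1.0e-03 -5.0e-04] [-0.96  0.44 -0.  ] 0.599 0.0
```

View pics/cell.png

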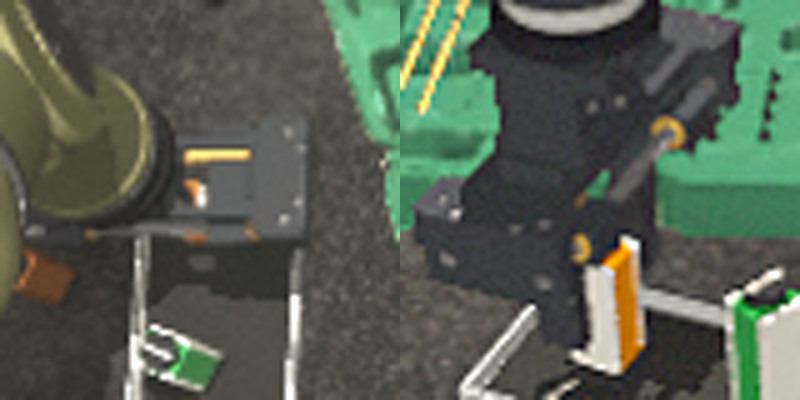

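The fingers straddle the amber cell. In the right crop one finger stands at (560,290) beside the frosted side, and the orange window at (625,310) is clear of it. Closing.

```bash
python3 -m inch '-0.6 0 0 0.0005 0 0 0;-0.6 0 0 0 0 0 0;-0.6 0 0 0 0 0 0;-0.6 0 0 0 0 0 0;-0.6 0 0 0 0 0 0;-0.6 0 0 0 0 0 0;-0.6 0 0 0 0 0 0;-0.6 0 0 0 0 0 0' 8; python3 -m inch '-0.6 0 0 0 0 0 0;-0.6 0 0 0 0 0 0;-0.6 0 0 0 0 0 0' 25;  python3 -m inch '-0.6 0 0 -0.01 0 0 0;-0.6 0 0 -0.025 0 0 0;-0.6 0 0 -0.035 0 0 0;-0.6 0 0 -0.035 0 0 0;-0.6 0 0 -0.03 0 0 0;-0.6 0 0 -0.03 0 0 0;-0.6 0 0 0 0 0 0;-0.6 0 0 0 0 0 0;-0.6 0 0 0 0 0 0'; python3 look.py lift 150,200,80,80 215,230,120,120
```

```text
clock: 9.33
tool_pos: [0.5676, 0.3118, 0.0532]
eef_rot: [1.0, 0.009, 0.0, -0.0]
contact_force: [-0.5, 0.9, -0.1]
opening: 0.287
finger_force: 7.8
clock: 9.58
tool_pos: [0.5676, 0.3117, 0.0532]
eef_rot: [1.0, 0.009, -0.0, 0.0]
contact_force: [-0.9, 0.4, 0.7]
opening: 0.281
finger_force: 24.4
clock: 10.33
tool_pos: [0.5669, 0.3114, 0.2178]
eef_rot: [1.0, 0.009, -0.001, 0.0]
contact_force: [-0.1, -0.3, -2.3]
opening: 0.284
finger_force: 24.4
10.4333 [0.5665 0.3112 0.2166] [ 1.0e+00  9.0e-03 -1.5e-03  9.0e-04] [ 1.03  0.07 -1.46] 0.286 24.42153875448639
```

View pics/lift.png

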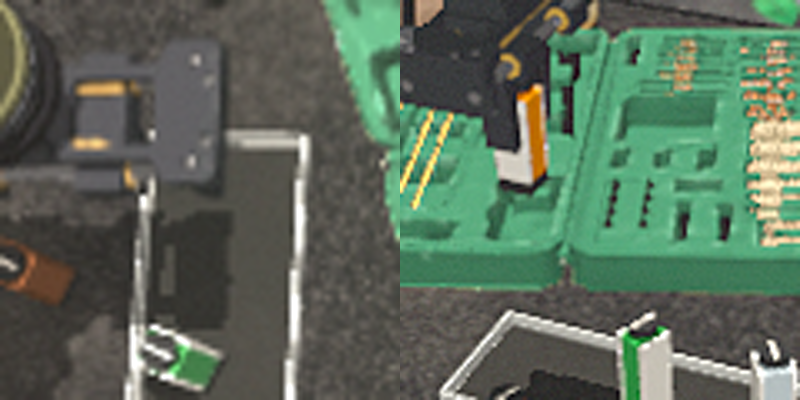

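Held at 25 mm opening, so square on the frosted sides, and the cell is lifted clear and upright. Right crop: black foot at (522,183), window on the side at (532,130). Carrying it to the well, then turning 97° so the windows face along the meter's x.

```bash
python3 -m inch '-0.6 -0.00215 0.0378 0 0 0 0;-0.6 -0.00215 0.0378 0 0 0 0;-0.6 -0.00215 0.0378 0 0 0 0;-0.6 -0.00215 0.0378 0 0 0 0;-0.6 -0.00215 0.0378 0 0 0 0;-0.6 -0.00215 0.0378 0 0 0 0;-0.6 -0.00215 0.0378 0 0 0 0;-0.6 -0.00215 0.0378 0 0 0 0;-0.6 -0.00215 0.0378 0 0 0 0;-0.6 -0.00215 0.0378 0 0 0 0;-0.6 -0.00215 0.0378 0 0 0 0;-0.6 -0.00215 0.0378 0 0 0 0;-0.6 -0.00215 0.0378 0 0 0 0;-0.6 -0.00215 0.0378 0 0 0 0;-0.6 -0.00215 0.0378 0 0 0 0;-0.6 -0.00215 0.0378 0 0 0 0;-0.6 0 0 0 0 0 0'; python3 -m inch '-0.6 0 0 0 0 0 -0.1208;-0.6 0 0 0 0 0 -0.1208;-0.6 0 0 0 0 0 -0.1208;-0.6 0 0 0 0 0 -0.1208;-0.6 0 0 0 0 0 -0.1208;-0.6 0 0 0 0 0 -0.1208;-0.6 0 0 0 0 0 -0.1208;-0.6 0 0 0 0 0 -0.1208;-0.6 0 0 0 0 0 -0.1208;-0.6 0 0 0 0 0 -0.1208;-0.6 0 0 0 0 0 -0.1208;-0.6 0 0 0 0 0 -0.1208;-0.6 0 0 0 0 0 -0.1208;-0.6 0 0 0 0 0 -0.1208;-0.6 0 0 0 0 0 0;-0.6 0 0 0 0 0 0;-0.6 0 0 0 0 0 0'
python3 - <<'E'
from h import *
s=get_state(); q=s["eef_rot"]; print(s["tool_pos"],q,s["q"][6],np.degrees(2*np.arctan2(q[1],q[0])))
E
```

```text
clock: 11.85
tool_pos: [0.5403, -0.3047, 0.2168]
eef_rot: [1.0, 0.003, -0.002, 0.004]
contact_force: [-0.1, -2.7, -0.3]
opening: 0.287
finger_force: 24.4
clock: 13.27
tool_pos: [0.5436, -0.2934, 0.2175]
eef_rot: [0.658, 0.753, -0.0, -0.001]
contact_force: [0.2, -0.4, -0.7]
opening: 0.285
finger_force: 24.4
[ 0.54360354 -0.29336623  0.21746793] [ 6.57705040e-01  7.53275224e-01 -1.78625529e-04 -6.96498688e-04] 0.1508084448494584 97.74981403149856
```

```bash
python3 -m inch '-0.6 -0.0012 -0.001 0.03 0 0 0;-0.6 0 0 0.03 0 0 0;-0.6 0 0 0.02 0 0 0;-0.6 0 0 0.01 0 0 0;-0.6 0 0 0 0 0 0;-0.6 0 0 0 0 0 0;-0.6 0 0 0 0 0 0'; python3 look.py above 375,225,50,50 325,180,50,50
```

```text
clock: 13.85
tool_pos: [0.5444, -0.2951, 0.1296]
eef_rot: [0.657, 0.754, 0.0, 0.001]
contact_force: [0.1, -0.0, -0.7]
opening: 0.286
finger_force: 24.4
13.95 [ 0.5442 -0.2952  0.1298] [6.568e-01 7.541e-01 5.000e-04 1.400e-03] [ 0.22 -0.75 -1.06] 0.284 24.421549391972803
```

View pics/above.png

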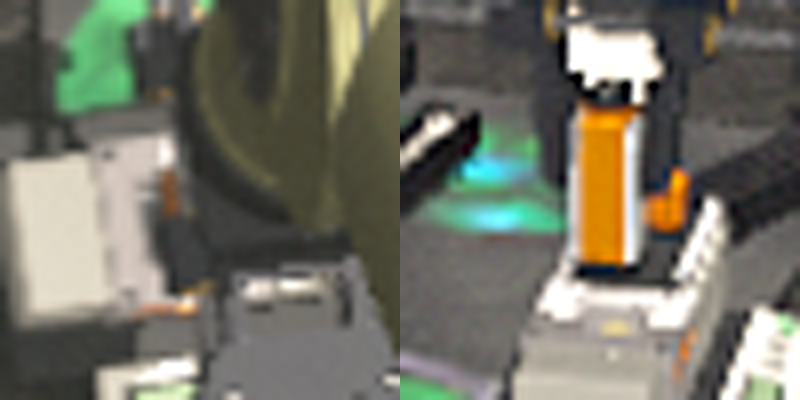

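The side crop shows the amber window facing the detector end (600,185) and the foot just above the block at about pixel (351,214). The top view is hidden by the wrist, so I'll measure the cell against the mouth in the side view.

Run:
```python
from h import *
np.set_printoptions(precision=4,suppress=True,linewidth=170)
s=np.load("pics/side_above.npz")["p"]
print("R");print(s[204:222,343:362,0]); print("B");print(s[204:222,343:362,2])
T=get_state()["tool_pos"]; ym=np.array([.991,.136]); xm=np.array([.136,-.991])
# predicted pixel of window-bottom edge corners and foot bottom front corners, cell centred under TCP
def P(x,y,z): return np.r_[T[:2]+x*xm+y*ym,z]
b=T[2]-.0487
for lab,x,h in (("win",-.0125,.010),("win top",-.0125,.030),("foot",-.0125,0)):
    print(lab,proj("side",[P(x,-.009,b+h),P(x,.009,b+h),P(x,-.0125,b+h),P(x,.0125,b+h)]).round(2).tolist())
w=np.array([.5427,-.2947])
for sx in(-1,1): print("mouth",sx,proj("side",[np.r_[w+sx*.014*xm+sy*.014*ym,.062] for sy in(-1,1)]).round(2).tolist())
```

```text
R
[[103  88  77 202 219 222 220 220 219 219 241 160  94 127 157 163 235 167  65]
 [ 94  99  74 203 218 220 220 219 219 220 238 179 173 205 243 210 239 165  45]
 [ 91  85  73 204 219 221 219 221 219 219 238 187 200 202 235 207 239 161  46]
 [ 74  85  76 200 218 221 220 221 218 219 237 187 190 188 225 207 232 149  54]
 [ 86  89  77 178 214 221 219 220 219 220 239 193 139 109 162 176 141  74  75]
 [105 105  87 181 213 220 221 219 220 217 245 201 120  54  37  37  36  47 178]
 [100  96 111 200 217 224 222 222 220 220 246 202 114  75  80  74  65  82 255]
 [106  96 156 220 221 221 218 227 228 228 253 189  73  72  80  76  66 179 255]
 [115 107 194 170 166 175 175 211 216 220 245 152  49  71  78  73  41 255 255]
 [107 113 233 171  44  21  22  20  15  67  42  15  61  78  76  67 135 255 251]
 [116 198 219 131  31  34  29  29  32  31  40  50  75  76  72  63 201 211 170]
 [191 255 244 209 217 152 104  99  80  81  84  80  73  64  57  51  73 170 189]
 [251 255 255 255 255 233 215 222 216 216 221 213 218 213 212 138 199 225 255]
 [255 255 255 255 228 242 252 255 255 255 255 255 255 255 255 234 255 2
[... 1373 characters left out ...]
09 224 234 243 245 252 253 247 255 255 255 214 250 255 242]
 [238 253 255 244 215 185 179 189 192 204 204 172 202 218 247 252 253 255 190]
 [133 229 243 229 177 162 169 167 166 165 164 167 151 237 253 252 255 230 158]
 [142 140 134 136 134 165 173 167 162 161 166 171 139 231 242 241 246 190 126]
 [148 146 142 144 143 159 163 157 151 148 157 164 147 139 136 139 135 118 108]]
win [[352.5, 212.25], [347.0, 211.73], [353.57, 212.35], [345.93, 211.62]]
win top [[352.62, 206.55], [347.09, 206.04], [353.69, 206.65], [346.01, 205.94]]
foot [[352.44, 215.07], [346.96, 214.54], [353.51, 215.17], [345.89, 214.44]]
mouth -1 [[354.16, 220.9], [345.67, 220.06]]
mouth 1 [[355.75, 217.29], [347.37, 216.48]]
```

The cell hangs centred under the TCP (window columns 347.1–352.5, 347.0–352.5 predicted). Against the mouth it sits about 2 mm too far along the meter's y, so I'll correct that and lower it with the force watched.

```bash
python3 -m inch '-0.6 0.0008 -0.002 0 0 0 0;-0.6 0 0 0 0 0 0;-0.6 0 0 0.008 0 0 0;-0.6 0 0 0.007 0 0 0;-0.6 0 0 0.003 0 0 0;-0.6 0 0 0 0 0 0;-0.6 0 0 0 0 0 0'; python3 -m inch '-0.6 0 0 0.003 0 0 0;-0.6 0 0 0.003 0 0 0;-0.6 0 0 0 0 0 0;-0.6 0 0 0 0 0 0'
```

```text
clock: 14.53
tool_pos: [0.541, -0.2942, 0.1101]
eef_rot: [0.657, 0.754, -0.0, -0.0]
contact_force: [-0.6, -0.1, 3.1]
opening: 0.279
finger_force: 24.6
clock: 14.87
tool_pos: [0.5425, -0.2941, 0.1043]
eef_rot: [0.656, 0.754, 0.001, 0.001]
contact_force: [2.5, 0.3, 0.7]
opening: 0.282
finger_force: 24.3
```

The foot is inside the mouth with only a slight side push in +x. I'll ease that way and continue.

```bash
python3 -m inch '-0.6 0 0.0008 0.003 0 0 0;-0.6 0 0 0.003 0 0 0;-0.6 0 0 0.003 0 0 0;-0.6 0 0 0.002 0 0 0;-0.6 0 0 0 0 0 0;-0.6 0 0 0 0 0 0'; python3 -m inch '-0.6 0 0 0.002 0 0 0;-0.6 0 0 0.002 0 0 0;-0.6 0 0 0.002 0 0 0;-0.6 0 0 0 0 0 0;-0.6 0 0 0 0 0 0'
```

```text
clock: 15.37
tool_pos: [0.5418, -0.2939, 0.0927]
eef_rot: [0.657, 0.754, 0.0, -0.0]
contact_force: [2.7, 1.1, -2.5]
opening: 0.284
finger_force: 24.7
clock: 15.78
tool_pos: [0.5418, -0.2942, 0.0873]
eef_rot: [0.657, 0.754, -0.0, 0.0]
contact_force: [1.9, 1.0, 2.7]
opening: 0.283
finger_force: 24.7
```

```bash
python3 -m inch '-0.6 0 0.0005 0.002 0 0 0;-0.6 0 0 0.002 0 0 0;-0.6 0 0 0.002 0 0 0;-0.6 0 0 0 0 0 0;-0.6 0 0 0 0 0 0' 30; python3 -m inch '-0.6 0 0 0.002 0 0 0;-0.6 0 0 0.001 0 0 0;-0.6 0 0 0 0 0 0;-0.6 0 0 0 0 0 0;-0.6 0 0 0 0 0 0'
```

```text
clock: 16.2
tool_pos: [0.5419, -0.2943, 0.0813]
eef_rot: [0.657, 0.754, -0.0, -0.0]
contact_force: [0.7, 2.1, 4.7]
opening: 0.281
finger_force: 29.7
clock: 16.62
tool_pos: [0.5419, -0.2943, 0.0785]
eef_rot: [0.657, 0.754, -0.0, -0.0]
contact_force: [0.4, 1.7, 6.7]
opening: 0.28
finger_force: 29.7
```

```bash
python3 -m inch '-0.6 0 0 0.001 0 0 0;-0.6 0 0 0 0 0 0;-0.6 0 0 0 0 0 0;-0.6 0 0 0 0 0 0'; python3 -m inch '-0.6 0 0 0.001 0 0 0;-0.6 0 0 0 0 0 0;-0.6 0 0 0 0 0 0;-0.6 0 0 0 0 0 0'
```

```text
clock: 16.95
tool_pos: [0.5417, -0.2943, 0.0783]
eef_rot: [0.657, 0.754, -0.001, -0.0]
contact_force: [-1.0, 1.3, 13.1]
opening: 0.279
finger_force: 29.8
clock: 17.28
tool_pos: [0.5416, -0.2944, 0.0782]
eef_rot: [0.657, 0.754, -0.001, -0.0]
contact_force: [-3.3, 2.5, 18.3]
opening: 0.278
finger_force: 29.9
```

It is on the stop: TCP 0.078 (0.0787 expected) and force jumped from 7 to 18 N. I'll ease back a little to a gentle hold and check by picture.

```bash
python3 -m inch '-0.6 0 0 -0.0008 0 0 0;-0.6 0 0 0 0 0 0;-0.6 0 0 0 0 0 0;-0.6 0 0 0 0 0 0;-0.6 0 0 0 0 0 0;-0.6 0 0 0 0 0 0'; python3 look.py final 145,215,300,120 225,180,150,200
```

```text
clock: 17.78
tool_pos: [0.5416, -0.2944, 0.0782]
eef_rot: [0.657, 0.754, -0.001, -0.0]
contact_force: [-2.8, 1.1, 12.3]
opening: 0.286
finger_force: 29.9Traceback (most recent call last):
  File "look.py", line 8, in <module>
    cv2.imwrite(f"pics/{sys.argv[1]}.png",np.hstack(out))
                                          ~~~~~~~~~^^^^^
    return _nx.concatenate(arrs, 1, dtype=dtype, casting=casting)
           ~~~~~~~~~~~~~~~^^^^^^^^^^^^^^^^^^^^^^^^^^^^^^^^^^^^^^^
ValueError: all the input array dimensions except for the concatenation axis must match exactly, but along dimension 0, the array at index 0 has size 160 and the array at index 1 has size 533
```

Run:
```python
import numpy as np, cv2
s=np.load("pics/side_final.npz")["p"][:,:,::-1]; t=np.load("pics/top_final.npz")["p"][:,:,::-1]
a=cv2.resize(s[180:240,320:380],(400,400),interpolation=cv2.INTER_CUBIC); b=cv2.resize(t[215:315,140:240],(400,400),interpolation=cv2.INTER_CUBIC)
cv2.imwrite("pics/final2.png",np.hstack([a,b]))
```

```text
(no output)
```

View pics/final2.png

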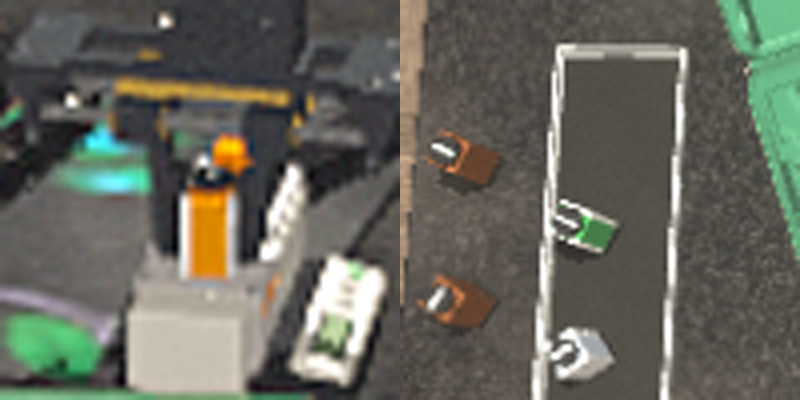

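The cell sits deep in the well with its window toward the detector (left crop, 208,235). Knob is still at the far end (232,155), and the green, blank and brown cells stand where they were. Handing in.

```bash
python3 -c "
from plant import r
print(r.finish_job())"
```

```text
the job is handed in; nothing more can be done
None
```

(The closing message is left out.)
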